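# Switch on the induction hob by its keys

## Robot

A 6-joint arm with a two-finger parallel gripper is mounted at the origin on the work surface. World frame = base frame: x ahead of the robot, y to its left, z up, the work surface at z = 0. Lengths are in m, angles in rad, forces in N, time in s.
With the tool pointing down it reaches from about 0.3 to 0.875 m from the base axis. Payload 6.4 kg.
Tool frame: the origin (TCP) lies at the very end of the fingers, on their centre line; the grasp point (between the pads) lies 19 mm behind it; z points along the fingers, y is the line along which they close (so a half turn about z gives the same grasp; the last joint's range is limited). The gripper opens to 85 mm and grips with 20 to 120 N. Pads are 22 mm wide; open, the fingers measure 114 mm over their backs; the gripper's body (76 mm by 85 mm) begins 54 mm behind the grasp point. The pads swing forward as they close: fully open they stand 13 mm farther back than shut.
Start: joints at [0.958, 0.181, 1.607, -0, 1.354, -0.206], TCP at [0.228, 0.528, 0.231] pointing down, gripper open.
Joint ranges: [-2.99, 2.99], [-0.89, 2.07], [0.3, 2.58], [-1.14, 4.28], [0, 2.63], [-3.12, 3.12]. Speed limits (rad/s): [2.57, 2.57, 3.01, 3.14, 3.14, 3.14].

## Interface

Orientations are given as a unit quaternion [w, x, y, z].
In Python, from bench import telemetry, camera, ctrl, spotter gives the robot as it stands.
- The arm moves only by the tool send_rows, never from a script. Its argument "series" is a list of rows, each a list of 3 entries, a list of its own where there are three numbers: the turn, a rotation vector about the world's x, y, z in degrees, then the shift along the world's x, y, z in mm, then the closure, from -1 (fully open) to 1 (shut), so that 0 is half open. In form: [[[rx, ry, rz], [dx, dy, dz], gripper], ...]. A call has 1 to 10 rows; each row is the pose to reach, as a shift and turn from the pose commanded when the call began; what a row does not reach only later rows make up. A row lasts 1/8 s, in which the tool goes at most 62.5 mm and 10.7 degrees, less where a joint would pass 70% of its speed; a pose out of reach is approached as far as the arm can. A call with a gripper value outside its range is refused whole. The fingers move at their own pace and stop on an object; the grip force is fixed at half the most. Time passes only in rows, so rows that repeat a pose let the fingers close. It gives the time, the measured TCP pose, the force, the opening and the grip force at its end, in the units of the state.
- telemetry.get_obs(): the state, without advancing time (a new reading comes with each control period).
- camera(name): name is "side" or "top" or "wrist"; returns a dict with "pixels" (400x640x3 uint8, red, green, blue), "camera_matrix" (3x3 intrinsics, pixels), "xyz" and "orientation" of the camera in the world. Camera axes: x right, y up, looking along -z (the intrinsics and any distortion apply to the point x, -y, -z); pixel columns grow to the right and rows downward; lengths in m; the calibration is good to about 2 mm. A picture is of the moment at which its call begins. There is no depth.
- ctrl.hand_in(): hands the job in; it is judged then, once.
Trained networks look in the newest picture that a camera, given by its name, has taken for a name from the list of things; names that differ only in an ending like _2 or _b are one class to them, and where a whole thing is asked for, a point or a joint stands for the part that bears it (a point fixed in the world has none). Each returns a list of dicts, best first, with "conf" (0 to 1); they miss things now and then, are a little off and sometimes report something else, mostly with a low value. They report only what shows in the picture. A call takes as long as a camera call.
- spotter.boxes_of(thing, camera): "xyz" ([x, y, z] in m, in world coordinates, good to about 4 mm: the middle of the surface that is visible of it).
- spotter.landmark_of(thing, camera): "xyz" ([x, y, z] in m, in world coordinates, good to about 4 mm: a listed point, or the origin of a listed thing).
The state is a dict: "time_s": time; "q": joint angles; "dq": joint speeds; "joint_efforts": joint torques, N m; "eef_pos": TCP position; "eef_rot": TCP orientation; "wrist_force": force on the tool from outside, world axes, zero at the start; "torque": the same for the moment, N m; "opening": opening from 0.0 (shut) to 1.0 (fully open); "grasp_force": force on a finger pad.
Only numpy, scipy, OpenCV 4.12 (cv2) and the standard library are available. Lean on these libraries where they do the work, as an engineer would, in place of code of your own. Each camera call takes 0.05 s, during which the arm holds its last target. There are 200 camera calls.

## Task

Switch the hob on under the pot: lightly push in the red key, then the yellow key, then the green key, each past half way but without ramming it against its stop, so that all three stay in. Leave the blue key as it is, and do not pick up or shift the pot, mug, salt jar or spoon.

Things in the scene. Friction and masses are not known exactly. Their poses are not given: they have to be found in the camera images.
- hob: portable induction hob, fixed: black slab 300 mm (its x) by 440 mm (its y), top face 50 mm above the worktop. Origin: centre of its underside, on the worktop; z up. The cooking zone with the pot is on its +y half, the key panel (four round keys in a 2 x 2 square, 70 mm apart, centred about 130 mm from the origin towards -y) on its -y half. Which colour sits at which of the four places changes.
- red_seat: flat aluminium ring, 44 mm across and 3 mm high, fixed on the hob's top face round the red key. Origin: on the key's axis at the hob's top face (50 mm above the worktop).
- red_top (a point): centre of the top face of the red key, a round red plastic push key 32 mm across; with the key fully out it stands 16 mm above the hob's top face. It goes down with the key.
- red_key (a joint): how far the red key is pushed in, straight down, m: 0 fully out, 0.010 fully in (against a hard stop). Pushing it in takes about 3.2 N at the start, 4.6 N half way and 6 N when fully in, plus 15 N per m/s; it does not spring back but stays where it is left. It starts within 0.001 of fully out.
- yellow_seat: flat aluminium ring, 44 mm across and 3 mm high, fixed on the hob's top face round the yellow key. Origin: on the key's axis at the hob's top face (50 mm above the worktop).
- yellow_top (a point): centre of the top face of the yellow key, a round yellow plastic push key 32 mm across; with the key fully out it stands 16 mm above the hob's top face. It goes down with the key.
- yellow_key (a joint): how far the yellow key is pushed in, straight down, m: 0 fully out, 0.010 fully in (against a hard stop). Pushing it in takes about 3.2 N at the start, 4.6 N half way and 6 N when fully in, plus 15 N per m/s; it does not spring back but stays where it is left. It starts within 0.001 of fully out.
- green_seat: flat aluminium ring, 44 mm across and 3 mm high, fixed on the hob's top face round the green key. Origin: on the key's axis at the hob's top face (50 mm above the worktop).
- green_top (a point): centre of the top face of the green key, a round green plastic push key 32 mm across; with the key fully out it stands 16 mm above the hob's top face. It goes down with the key.
- green_key (a joint): how far the green key is pushed in, straight down, m: 0 fully out, 0.010 fully in (against a hard stop). Pushing it in takes about 3.2 N at the start, 4.6 N half way and 6 N when fully in, plus 15 N per m/s; it does not spring back but stays where it is left. It starts within 0.001 of fully out.
- blue_seat: flat aluminium ring, 44 mm across and 3 mm high, fixed on the hob's top face round the blue key. Origin: on the key's axis at the hob's top face (50 mm above the worktop).
- blue_top (a point): centre of the top face of the blue key, a round blue plastic push key 32 mm across; with the key fully out it stands 16 mm above the hob's top face. It goes down with the key.
- blue_key (a joint): how far the blue key is pushed in, straight down, m: 0 fully out, 0.010 fully in (against a hard stop). Pushing it in takes about 3.2 N at the start, 4.6 N half way and 6 N when fully in, plus 15 N per m/s; it does not spring back but stays where it is left. It starts anywhere from 0 to 0.006.
- pot: red lidded cooking pot, loose, 170 mm across (handles 228 mm over all), 112 mm high with its steel lid knob, about 1.6 kg, standing on the hob's cooking zone. Origin: centre of its underside. Bystander.
- mug: white mug, loose, 76 mm across, 90 mm high, on the worktop beside the key panel. Origin: centre of its underside. Bystander.
- salt: clear salt jar with steel cap, loose, 48 mm across, 95 mm high, on the worktop beside the key panel. Origin: centre of its underside. Bystander.
- spoon: wooden cooking spoon, loose, 260 mm long, lying on the worktop beyond the hob. Bystander.

How it is judged:
On the way, in this order (a step that is already met when the one before it is completed fails the run):
1. the red key is pushed in, yellow and green still out (value of joint red_key above 0.004 m and value of joint each of yellow_key, green_key below 0.002 m), for 0.1 s.
2. then the yellow key is pushed in, green still out (value of joint each of red_key, yellow_key above 0.004 m and value of joint green_key below 0.002 m), for 0.1 s.
3. then the green key is pushed in (value of joint each of red_key, yellow_key, green_key above 0.004 m), for 0.1 s.
At the end, for the whole second after the job is handed in: The red, yellow and green keys are each pushed in more than 4 of their 10 mm; the blue key is within 1.5 mm of where it was; pot, mug, salt jar and spoon are within 15 mm of where they stood, and at rest (all of step 3 and distance of blue_top from where it was at the start of the episode below 0.0015 m and distance of each of pot, mug, salt, spoon from where it was at the start of the episode below 0.015 m and linear speed of each of pot, mug, salt, spoon below 0.02 m/s); the robot touches nothing.
It fails at once if the yellow key is pushed before the red one is in (value of joint yellow_key above 0.002 m and value of joint red_key below 0.004 m).
It fails at once if the green key is pushed before the yellow one is in (value of joint green_key above 0.002 m and value of joint yellow_key below 0.004 m).
It fails at once if the blue key is moved by more than 1.5 mm (not (distance of blue_top from where it was at the start of the episode below 0.0015 m)).
It fails at once if a key is pushed with more than 40 N (contact force between anything else and red_seat above 40 N or contact force between anything else and yellow_seat above 40 N or contact force between anything else and green_seat above 40 N or contact force between anything else and blue_seat above 40 N).
It fails at once if the pot, mug, salt jar or spoon is shifted or lifted by more than 15 mm (distance of any of pot, mug, salt, spoon from where it was at the start of the episode above 0.015 m).
It also fails if it takes over 43 s, if anything falls off the work surface, if the arm or the gripper's body presses on something with over 40 N, if the wrist force passes 120 N, or if a joint passes its speed limit or range.

## Working session

There is one attempt and no reset: what is moved stays moved. The work goes in short steps, Python scripts to look and compute and a tool call to move; the robot and the scene stay as the last step left them, time stands still between calls to the robot, and variables do not carry over. Pictures are saved under pics/ and viewed, at most 10 in all, crops included, and the job is handed in when it is done.

Besides the shell and the picture viewer there is one more tool, called as a command line: name --argument value ..., lists and objects as JSON in quotes. send_rows: Moves the arm, as the interface text tells. Its arguments: {"type":"object","properties":{"series":{"type":"array","items":{"type":"array"}}},"required":["series"]}

```bash
mkdir -p pics
python3 - <<'E'
from bench import telemetry, camera, ctrl, spotter
import cv2
o=telemetry.get_obs(); print(o['time_s'],o['eef_pos'],o['eef_rot'],o['wrist_force'],o['opening'])
for c in('top','side'):
    p=camera(c); cv2.imwrite(f'pics/{c}0.png',p['pixels'][:,:,::-1]); print(c,p['xyz'])
    for t in('red_top','yellow_top','green_top','blue_top','red_seat','yellow_seat','green_seat','blue_seat','hob','pot','mug','salt'):
        print(t,[( [round(v,4) for v in d['xyz']],round(d['conf'],2)) for d in spotter.landmark_of(t,c)[:2]])
E
```

```text
0.0 [0.22717056 0.52763903 0.23040587] [-3.41162960e-04  2.01985015e-01  9.79388240e-01 -7.82771433e-04] [ 0.46855386 -0.59215384  0.12186596] 0.9991631009819013
top [ 4.42742119e-01 -6.79159872e-04  7.48978211e-01]
red_top [([0.5527, -0.1359, 0.0619], 0.79), ([0.4821, -0.1353, 0.0536], 0.43)]
yellow_top [([0.4811, -0.134, 0.0663], 0.81)]
green_top [([0.5619, -0.071, 0.0666], 0.51)]
blue_top [([0.4865, -0.0629, 0.0629], 0.58)]
red_seat [([0.5525, -0.1386, 0.0506], 0.56), ([0.5522, -0.1415, 0.0612], 0.41)]
yellow_seat [([0.4833, -0.1347, 0.0534], 0.76)]
green_seat [([0.5551, -0.0712, 0.0525], 0.75)]
blue_seat [([0.4857, -0.0652, 0.051], 0.84)]
hob [([0.5258, 0.0276, -0.0019], 0.89)]
pot [([0.5399, 0.1404, 0.0487], 0.71)]
mug [([0.4014, -0.3084, 0.0019], 0.66)]
salt [([0.5895, -0.2609, -0.0008], 0.77)]
side [ 0.49373642 -0.80094462  0.81953791]
red_top [([0.5519, -0.1364, 0.0634], 0.79), ([0.5312, 0.0291, 0.0016], 0.28)]
yellow_top [([0.4846, -0.1359, 0.0646], 0.65), ([0.487, -0.0663, 0.0475], 0.41)]
green_top [([0.5604, -0.0708, 0.0645], 0.44)]
blue_top [([0.4834, -0.0643, 0.0646], 0.76)]
red_seat [([0.5528, -0.1395, 0.0537], 0.68), ([0.4843, -0.0625, 0.0675], 0.22)]
yellow_seat [([0.4806, -0.1353, 0.0524], 0.64)]
green_seat [([0.5557, -0.0691, 0.0442], 0.75)]
blue_seat [([0.4897, -0.0627, 0.0471], 0.72)]
hob [([0.5288, 0.0301, 0.0006], 0.9), ([0.5919, -0.2603, 0.0036], 0.17)]
pot [([0.5348, 0.1386, 0.053], 0.95)]
mug [([0.4046, -0.3098, 0.0014], 0.64)]
salt [([0.5929, -0.2605, 0.0001], 0.83)]
```

View pics/top0.png

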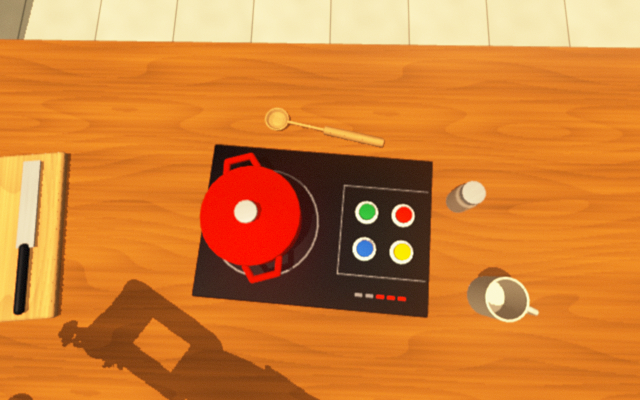

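View pics/side0.png

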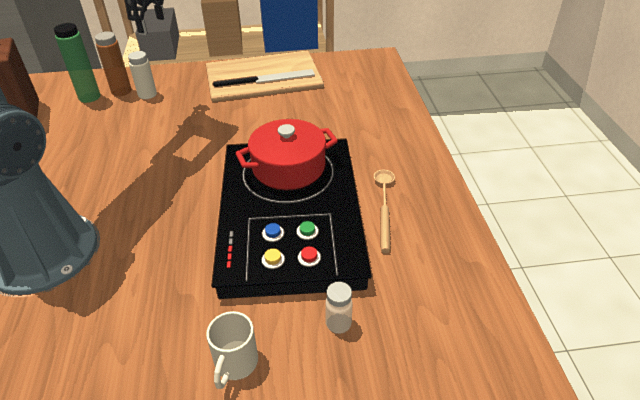

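The top view shows green (367,212), red (403,215), blue (365,249) and yellow (401,251), and the side view agrees. The salt jar and mug are clear of the panel. I'll shut the gripper and travel at a safe height.

send_rows --series '[[[0, 0, 0], [30, -30, 20], 1], [[0, 0, 0], [60, -80, 30], 1], [[0, 0, 0], [85, -135, 30], 1], [[0, 0, 0], [110, -190, 30], 1], [[0, 0, 0], [137, -245, 30], 1], [[0, 0, 0], [164, -300, 30], 1], [[0, 0, 0], [190, -355, 30], 1], [[0, 0, 0], [217, -410, 30], 1], [[0, 0, 0], [244, -465, 30], 1], [[0, 0, 0], [270, -520, 20], 1]]'

```text
time_s: 2.55
eef_pos: [0.4988, 0.0059, 0.2523]
eef_rot: [0.001, 0.202, 0.979, 0.0]
wrist_force: [0.5, 0.9, 1.3]
opening: -0.002
grasp_force: 0.0
```

send_rows --series '[[[0, 0, 0], [20, -50, -30], 1], [[0, 0, 0], [40, -100, -70], 1], [[0, 0, 0], [55, -145, -110], 1], [[0, 0, 0], [55, -145, -140], 1], [[0, 0, 0], [55, -145, -150], 1], [[0, 0, 0], [55, -145, -150], 1], [[0, 0, 0], [55, -145, -150], 1]]'

```text
time_s: 3.42
eef_pos: [0.5536, -0.1367, 0.1031]
eef_rot: [0.001, 0.201, 0.979, -0.0]
wrist_force: [-0.3, -0.8, 0.4]
opening: -0.001
grasp_force: 0.0
```

Run:
```python
from bench import telemetry, camera, ctrl, spotter
import cv2, numpy as np
o=telemetry.get_obs(); print(o['time_s'],o['eef_pos'],o['eef_rot'],o['wrist_force'],o['opening'])
for c in('top','side','wrist'):
    p=camera(c); cv2.imwrite(f'pics/{c}1.png',p['pixels'][:,:,::-1])
    for t in('red_top','yellow_top','green_top','red_seat','yellow_seat','green_seat'):
        print(c,t,[( [round(v,4) for v in d['xyz']],round(d['conf'],2)) for d in spotter.landmark_of(t,c)[:1]])
cv2.imwrite('pics/sw1.png',np.hstack([cv2.imread('pics/side1.png')[150:350,150:450],cv2.resize(cv2.imread('pics/wrist1.png'),(320,200))]))
```

```text
3.425 [ 0.55359516 -0.13667643  0.103113  ] [ 1.40606301e-03  2.01468595e-01  9.79493911e-01 -3.27073601e-04] [-0.25169953 -0.771021    0.38084043] -0.0005912769925461904
top red_top []
top yellow_top []
top green_top [([0.5594, -0.0717, 0.0672], 0.68)]
top red_seat []
top yellow_seat []
top green_seat [([0.5518, -0.0705, 0.0499], 0.91)]
side red_top [([0.5485, -0.1372, 0.0622], 0.74)]
side yellow_top [([0.4829, -0.1325, 0.0655], 0.77)]
side green_top []
side red_seat [([0.551, -0.1403, 0.0516], 0.57)]
side yellow_seat [([0.4791, -0.1339, 0.0504], 0.69)]
side green_seat [([0.7408, 0.018, -0.0015], 0.75)]
wrist red_top [([0.5472, -0.1412, 0.0676], 0.68)]
wrist yellow_top [([0.4803, -0.1351, 0.0629], 0.71)]
wrist green_top [([0.5558, -0.0711, 0.0608], 0.8)]
wrist red_seat [([0.5493, -0.1378, 0.0513], 0.89)]
wrist yellow_seat [([0.4823, -0.1328, 0.0518], 0.96)]
wrist green_seat [([0.5585, -0.0634, 0.0513], 0.61)]
```

View pics/sw1.png

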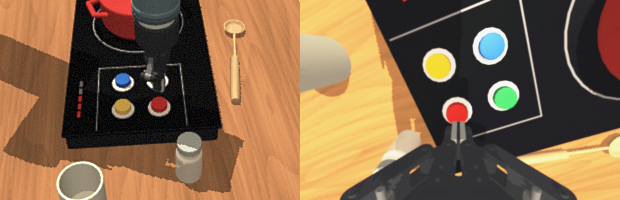

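The left half (side view) shows the fingertips above and behind the red key at about (160,105). In the right half (wrist view) the tips line up with the red key at about (457,113). Averaged, the red key is at (0.551, -0.138), so I'll descend gently.

send_rows --series '[[[0, 0, 0], [-2, -1, -20], 1], [[0, 0, 0], [-2, -1, -30], 1], [[0, 0, 0], [-2, -1, -34], 1], [[0, 0, 0], [-2, -1, -36], 1], [[0, 0, 0], [-2, -1, -37], 1], [[0, 0, 0], [-2, -1, -38], 1], [[0, 0, 0], [-2, -1, -39], 1], [[0, 0, 0], [-2, -1, -40], 1], [[0, 0, 0], [-2, -1, -40], 1]]'

```text
time_s: 5.6
eef_pos: [0.5506, -0.1379, 0.0613]
eef_rot: [0.0, 0.202, 0.979, 0.0]
wrist_force: [-1.6, 0.7, 4.3]
opening: -0.002
grasp_force: 1.9
```

send_rows --series '[[[0, 0, 0], [0, 0, -1], 1], [[0, 0, 0], [0, 0, -2], 1], [[0, 0, 0], [0, 0, -2.5], 1], [[0, 0, 0], [0, 0, -2.5], 1]]'

```text
time_s: 6.1
eef_pos: [0.5506, -0.1379, 0.0588]
eef_rot: [0.0, 0.202, 0.979, -0.0]
wrist_force: [-2.3, 0.8, 4.7]
opening: 0.006
grasp_force: 2.1
```

send_rows --series '[[[0, 0, 0], [0, 0, 15], 1], [[0, 0, 0], [0, 0, 40], 1], [[0, 0, 0], [-35, 2, 40], 1], [[0, 0, 0], [-69, 3.5, 40], 1], [[0, 0, 0], [-69, 3.5, 40], 1], [[0, 0, 0], [-69, 3.5, 40], 1]]'

```text
time_s: 6.85
eef_pos: [0.4828, -0.1351, 0.0998]
eef_rot: [0.001, 0.202, 0.979, -0.0]
wrist_force: [-0.7, -0.4, 0.5]
opening: 0.001
grasp_force: 0.0
```

Run:
```python
from bench import telemetry, camera, spotter
import cv2
o=telemetry.get_obs(); print(o['time_s'],o['eef_pos'],o['wrist_force'])
for c in('side','wrist'):
    p=camera(c); cv2.imwrite(f'pics/{c}2.png',p['pixels'][:,:,::-1])
    for t in('red_top','yellow_top'):
        print(c,t,[( [round(v,4) for v in d['xyz']],round(d['conf'],2)) for d in spotter.landmark_of(t,c)[:1]])
cv2.imwrite('pics/s2.png',cv2.resize(cv2.imread('pics/side2.png')[190:310,190:390],(800,480),interpolation=cv2.INTER_CUBIC))
```

```text
6.85 [ 0.48277904 -0.13508953  0.09984075] [-0.68854699 -0.43825188  0.4628755 ]
side red_top [([0.5489, -0.1378, 0.0568], 0.71)]
side yellow_top [([0.4849, -0.1344, 0.0649], 0.62)]
wrist red_top [([0.4041, -0.3102, -0.0008], 0.7)]
wrist yellow_top [([0.4832, -0.1335, 0.0646], 0.85)]
```

View pics/s2.png

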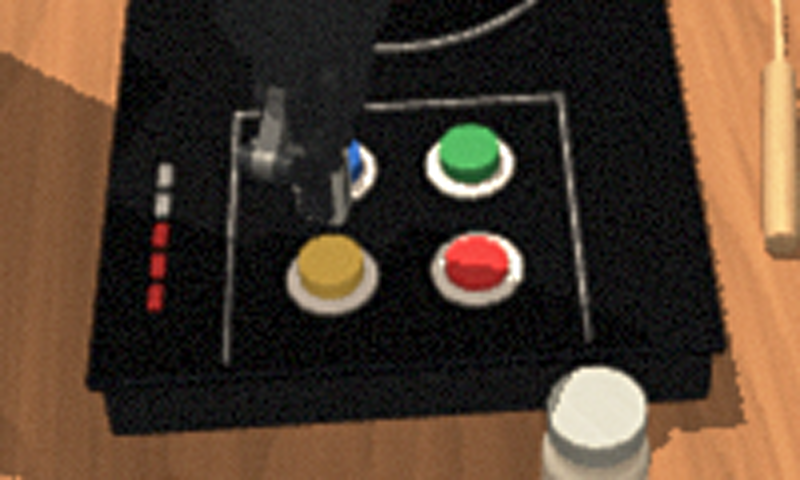

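The crop shows red (475,265) clearly lower, yellow (330,265) and green (470,150) still out, and the tips above yellow. Next I'll press yellow.

send_rows --series '[[[0, 0, 0], [0, 0, -20], 1], [[0, 0, 0], [0, 0, -28], 1], [[0, 0, 0], [0, 0, -32], 1], [[0, 0, 0], [0, 0, -34], 1], [[0, 0, 0], [0, 0, -36], 1], [[0, 0, 0], [0, 0, -37.5], 1], [[0, 0, 0], [0, 0, -39], 1], [[0, 0, 0], [0, 0, -40], 1], [[0, 0, 0], [0, 0, -40], 1]]'

```text
time_s: 8.28
eef_pos: [0.4818, -0.1345, 0.0587]
eef_rot: [0.0, 0.202, 0.979, -0.0]
wrist_force: [0.1, 0.1, -0.7]
opening: -0.001
grasp_force: 0.0
```

The force is unexpectedly zero, so I'll look before pressing on.

Run:
```python
from bench import telemetry, camera, spotter
import cv2, numpy as np
o=telemetry.get_obs(); print(o['time_s'],o['eef_pos'],o['wrist_force'])
for c in('side','wrist'):
    p=camera(c); cv2.imwrite(f'pics/{c}3.png',p['pixels'][:,:,::-1])
    print(c,[( [round(v,4) for v in d['xyz']],round(d['conf'],2)) for d in spotter.landmark_of('yellow_top',c)[:1]])
a=cv2.resize(cv2.imread('pics/side3.png')[200:290,220:350],(520,360),interpolation=cv2.INTER_CUBIC)
cv2.imwrite('pics/s3.png',a)
```

```text
8.275 [ 0.48175761 -0.13452479  0.05873713] [ 0.05481583  0.07123246 -0.65490279]
side [([0.4843, -0.1318, 0.0534], 0.45)]
wrist [([0.4829, -0.1339, 0.0567], 0.6)]
```

View pics/s3.png

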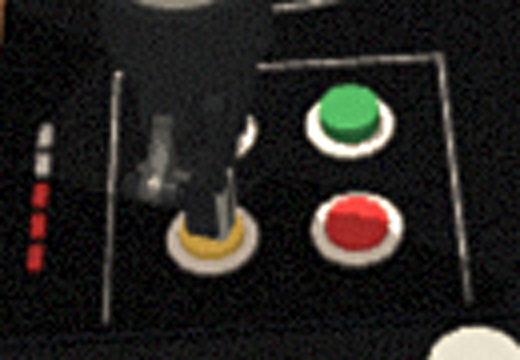

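Yellow (210,235) is pushed in, with the tips resting on it. It coasted slightly, which explains the lost force. I'll move to green, descending slower.

send_rows --series '[[[0, 0, 0], [0, 0, 15], 1], [[0, 0, 0], [0, 0, 40], 1], [[0, 0, 0], [37, 32, 40], 1], [[0, 0, 0], [74, 65, 40], 1], [[0, 0, 0], [74, 65, 35], 1], [[0, 0, 0], [74, 65, 25], 1], [[0, 0, 0], [74, 65, 15], 1], [[0, 0, 0], [74, 65, 11], 1], [[0, 0, 0], [74, 65, 10], 1]]'

```text
time_s: 9.6
eef_pos: [0.5549, -0.0698, 0.0683]
eef_rot: [-0.0, 0.202, 0.979, 0.0]
wrist_force: [0.9, 0.1, -0.8]
opening: -0.001
grasp_force: 0.0
```

Run:
```python
from bench import telemetry, camera, spotter
import cv2, numpy as np
o=telemetry.get_obs(); print(o['time_s'],o['eef_pos'],o['wrist_force'])
for c in('side','wrist'):
    p=camera(c); cv2.imwrite(f'pics/{c}4.png',p['pixels'][:,:,::-1])
    for t in('yellow_top','green_top','green_seat','blue_top'):print(c,t,[( [round(v,4) for v in d['xyz']],round(d['conf'],2)) for d in spotter.landmark_of(t,c)[:1]])
cv2.imwrite('pics/s4.png',cv2.resize(cv2.imread('pics/side4.png')[200:290,220:350],(520,360),interpolation=cv2.INTER_CUBIC))
```

```text
9.6 [ 0.55494595 -0.06980387  0.06831223] [ 0.93509303  0.08096996 -0.78726078]
side yellow_top [([0.4863, -0.1353, 0.056], 0.58)]
side green_top [([0.5585, -0.0668, 0.0638], 0.54)]
side green_seat [([0.5584, -0.0726, 0.0453], 0.47)]
side blue_top [([0.4847, -0.0639, 0.0697], 0.46)]
wrist yellow_top [([0.4855, -0.1351, 0.0569], 0.63)]
wrist green_top [([0.5544, -0.0696, 0.0622], 0.83)]
wrist green_seat [([0.5597, -0.0671, 0.0502], 0.72)]
wrist blue_top [([0.4877, -0.0645, 0.0668], 0.87)]
```

View pics/s4.png

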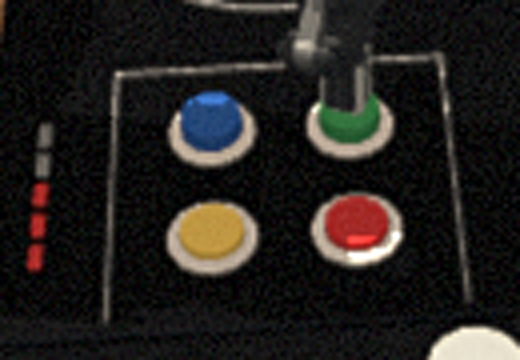

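Yellow (210,230) and red (357,225) are in, blue (210,120) is still out, and the tip is over green (348,115). I'll press green.

send_rows --series '[[[0, 0, 0], [1, 0, -2], 1], [[0, 0, 0], [1, 0, -4], 1], [[0, 0, 0], [1, 0, -5], 1], [[0, 0, 0], [1, 0, -6], 1], [[0, 0, 0], [1, 0, -7], 1], [[0, 0, 0], [1, 0, -8], 1], [[0, 0, 0], [1, 0, -9], 1], [[0, 0, 0], [1, 0, -9.5], 1], [[0, 0, 0], [1, 0, -9.5], 1]]'

```text
time_s: 11.22
eef_pos: [0.5566, -0.0694, 0.0593]
eef_rot: [0.0, 0.202, 0.979, 0.0]
wrist_force: [-0.0, 1.1, 3.4]
opening: 0.001
grasp_force: 2.1
```

send_rows --series '[[[0, 0, 0], [0, 0, 15], 1], [[0, 0, 0], [0, 0, 50], 1], [[0, 0, 0], [0, 0, 110], 1], [[0, 0, 0], [-50, 0, 160], 1], [[0, 0, 0], [-100, 0, 190], 1], [[0, 0, 0], [-150, 0, 190], 1], [[0, 0, 0], [-150, 0, 190], 1], [[0, 0, 0], [-150, 0, 190], 1]]'

```text
time_s: 12.22
eef_pos: [0.4069, -0.0697, 0.2501]
eef_rot: [0.001, 0.202, 0.979, -0.0]
wrist_force: [0.2, -0.4, 0.1]
opening: 0.001
grasp_force: 0.0
```

Run:
```python
from bench import telemetry, camera, spotter
import cv2
o=telemetry.get_obs(); print(o['time_s'],o['eef_pos'],o['wrist_force'])
p=camera('side'); cv2.imwrite('pics/side5.png',p['pixels'][:,:,::-1])
for t in('red_top','yellow_top','green_top','blue_top','pot','mug','salt'):print(t,[( [round(v,4) for v in d['xyz']],round(d['conf'],2)) for d in spotter.landmark_of(t,'side')[:1]])
cv2.imwrite('pics/s5.png',cv2.resize(cv2.imread('pics/side5.png')[200:290,220:350],(520,360),interpolation=cv2.INTER_CUBIC))
```

```text
12.225 [ 0.4069196  -0.0696592   0.25007697] [ 0.17362104 -0.43272421  0.09243986]
red_top [([0.5506, -0.1341, 0.055], 0.72)]
yellow_top [([0.4857, -0.1327, 0.0522], 0.71)]
green_top [([0.5561, -0.0701, 0.0576], 0.57)]
blue_top [([0.4845, -0.0658, 0.0678], 0.68)]
pot [([0.5371, 0.1383, 0.052], 0.59)]
mug [([0.4024, -0.3086, -0.0009], 0.74)]
salt [([0.593, -0.2613, 0.0006], 0.83)]
```

View pics/s5.png

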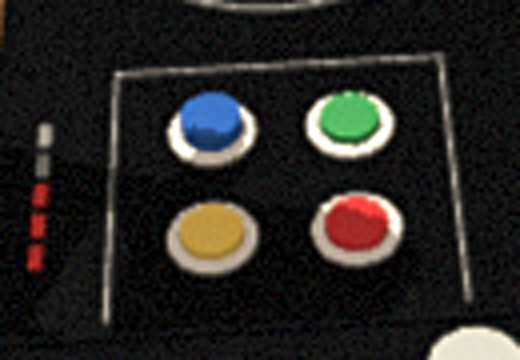

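Red (357,222), yellow (210,230) and green (348,118) are all clearly in. Blue is unchanged and the arm is clear.

```bash
python3 -c "
from bench import ctrl
print(ctrl.hand_in())"
```

```text
the job is handed in; nothing more can be done
None
```

I pressed the red, yellow and green keys in that order, each to roughly 7 mm of its 10 mm travel, left blue and the other items where they were, and handed the job in at about 12 s; the hand-in returned no verdict.

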